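Bolt the long box before the storm

TASK

A storm is on its way: bolt the lid of the longer of the two low wooden boxes on the bench. Take the upright knob of its bolt, lift the bolt over the bump in its track, slide it fully home through the staple on the lid, let it drop back down onto the track and let go. Leave the short box's bolt alone.

Things in the scene. Friction and masses are not known exactly. Their poses are not given: they have to be found in the camera images.
- long_box: The longer wooden box, 300 mm along its y axis, 120 along x, 45 high, screwed to the bench; origin at the centre of its underside. Lid: the paler board at its +y end. Bolt and track run along y at x = 0, on top. Fixed plates beside the track reach z = 87 mm in the box's frame (34 mm wide, y = -72 to 22); the staple on the lid reaches z = 94 mm (28 mm wide, y = 50 to 62).
- bolt_knob (a point): Centre of the long box's bolt knob: an upright dark wooden cylinder 24 mm in diameter, 40 tall, on a 12 mm steel stem; axes as the box's. With the bolt down it is at z = 117 mm in the box's frame, at y = -60 at the open stop and y = 10 at the home stop. The bolt (0.2 kg, friction about 1 N) lifts straight up by 22 mm at most, drops by its own weight, and cannot turn or come out.
- bolt (a joint): Slide of the long box's bolt along the box's +y axis, m: 0 at the open stop, 0.070 at the home stop; starts at 0 to 0.008, bolt down. A square steel bump 9 mm high across the track stops it: down, it cannot go beyond 0.010 from the open side nor back below 0.036 from the home side. Between these it must be raised more than 9 mm; it may stay raised all the way home.
- short_bolt_knob (a point): Centre of the same kind of knob on the like bolt of the short box (180 mm long, 120 deep, 45 high), which is to be left alone. Loose on the bench beyond the boxes stand a glass jar (72 mm wide, 110 tall), a steel tin (80 wide, 52 tall) and a wooden shoe tree (240 long).

How it is judged (in metres and radians):
At the end, for the whole second after the job is handed in: The long box's bolt is on the home side within 15 mm of its home stop, dropped to within 4 mm of its lowest height, and the short box's knob is within 20 mm of where it was (value of joint bolt above 0.055 m and z of bolt_knob in the frame of long_box below 0.121 m and distance of short_bolt_knob from where it was at the start of the episode below 0.02 m); the robot touches nothing.
It fails at once if the short box's bolt is moved by more than 20 mm (distance of short_bolt_knob from where it was at the start of the episode above 0.02 m).
It also fails if it takes over 32 s, if anything falls off the work surface, if the arm or the gripper's body presses on something with over 40 N, if the wrist force passes 120 N, or if a joint passes its speed limit or range.

ROBOT

A 6-joint arm with a two-finger parallel gripper is mounted at the origin on the work surface. World frame = base frame: x ahead of the robot, y to its left, z up, the work surface at z = 0. Lengths are in mm, angles in rad, forces in N, time in s.
With the tool pointing down it reaches from about 350 to 775 mm from the base axis. Payload 7.3 kg.
Tool frame: the origin (TCP) lies on the centre line of the jaws, within the pads' length; the fingertips stand 22 mm ahead of it and the grasp point (between the pads) lies 3 mm ahead of it; x points along the fingers, z is the direction in which the jaws open and shut, and the axes are right-handed (so a half turn about x gives the same grasp; the last joint's range is limited). The gripper opens to 92 mm and grips with 3 to 60 N. Pads are 19 mm wide; open, the fingers measure 130 mm over their backs; the gripper's body (75 mm by 190 mm) begins 47 mm behind the grasp point.
Start: joints at [-1.27, 0.342, 1.524, -0, 1.275, -0.146], TCP at [226.866, -473.471, 248.741] pointing down, gripper open.
Joint ranges: [-2.53, 2.53], [-0.77, 2.02], [0.04, 2.7], [-1, 4.14], [0.28, 2.66], [-3.11, 3.11]. Speed limits (rad/s): [2.57, 2.57, 3.14, 3.14, 3.14, 3.14].

INTERFACE

Orientations are given as [roll, pitch, yaw] about the fixed x, y, z axes, in that order (R = Rz(yaw) Ry(pitch) Rx(roll)).
In Python, from plant import readout, imaging, bot gives the robot as it stands.
- The arm moves only by the tool arm_command, never from a script. Its argument "plan" is a list of rows, each an object of numbers: "tx", "ty", "tz": the shift along the tool's x, y, z in cm; "wx", "wy", "wz": the turn, a rotation vector about the tool's x, y, z in rad; "jaw": the opening, from -1 (shut) to 1 (fully open). In form: [{"tx": .., "ty": .., "tz": .., "wx": .., "wy": .., "wz": .., "jaw": ..}, ...]. A call has 1 to 20 rows; each row shifts and turns the commanded pose from where the row before left it, along the tool's axes as they then stand; what a row does not reach is not made up. A row lasts 1/10 s, in which the tool goes at most 50 mm and 8.59 degrees, less where a joint would pass 70% of its speed; a pose out of reach is approached as far as the arm can. A call with a gripper value outside its range is refused whole. The fingers move at their own pace and stop on an object; the grip force is fixed at half the most. Time passes only in rows, so rows that do not move let the fingers close. It gives the time, the measured TCP pose, the force and the opening at its end, in the units of the state.
- readout.get_obs(): the state, without advancing time (a new reading comes with each control period).
- imaging.capture(name): name is "side" or "top" or "wrist"; returns the picture (384x512x3 uint8, blue, green, red); there is no depth.
- imaging.get_calibration(name): a dict with "fx", "fy", "cx", "cy" (pixels), "dist" ([k1, k2, p1, p2, k3] as OpenCV has them; the pictures are not rectified), "position" and "rotation" of the camera in the world; the wrist camera has in their place "mount" (4x4, takes a point from camera to tool coordinates, whose origin is the TCP and whose axes are the tool frame's). Camera axes: x right, y up, looking along -z (the intrinsics and any distortion apply to the point x, -y, -z); pixel columns grow to the right and rows downward; lengths in mm; the calibration is good to about 2 mm. A picture is of the moment at which its call begins: read the wrist's pose just before it. get_calibration takes no time and is no camera call.
- bot.close_job(): hands the job in, once; it reports no verdict.
The state is a dict: "time": time; "joint_positions": joint angles; "dq": joint speeds; "tau": joint torques, N m; "tool_pos": TCP position; "tcp_rot": TCP orientation; "contact_force": force on the tool from outside, world axes, zero at the start; "moment": the same for the moment, N m; "grip_width": finger opening in mm.
Only numpy, scipy, OpenCV 4.12 (cv2) and the standard library are available. Lean on these libraries where they do the work, as an engineer would, in place of code of your own. Each camera call takes 0.05 s, during which the arm holds its last target.

## Working session

There is one attempt and no reset: what is moved stays moved. The work goes in short steps, Python scripts to look and compute and a tool call to move; the robot and the scene stay as the last step left them, time stands still between calls to the robot, and variables do not carry over. Pictures are saved under pics/ and viewed, and the job is handed in when it is done.

Besides the shell and the picture viewer there is one more tool, called as name(argument=value, ...), one argument or row to a line, values as JSON. arm_command: Moves the arm, as the interface text tells. Its arguments: {"type":"object","properties":{"plan":{"type":"array"}},"required":["plan"]}

```bash
mkdir -p pics; python3 - <<'E'
from plant import readout, imaging, bot
import cv2
for n in("top","side"):
    cv2.imwrite(f"pics/{n}0.png",imaging.capture(n)); print(n,imaging.get_calibration(n))
print(imaging.get_calibration("wrist"))
print(readout.get_obs())
E
```

```text
top {'fx': 348.77935757070355, 'fy': 348.77935757070355, 'cx': 254.00079080732084, 'cy': 191.91184615911038, 'dist': array([-0.05480226,  0.        ,  0.        ,  0.        ,  0.        ]), 'position': array([428.03835125, -22.07699158, 734.58375986]), 'rotation': array([ 0.17317642, -0.02599381, -1.58878612])}
side {'fx': 349.0906146108778, 'fy': 349.0906146108778, 'cx': 258.94329039100313, 'cy': 192.65825367515473, 'dist': array([-0.06985571,  0.        ,  0.        ,  0.        ,  0.        ]), 'position': array([388.88710211, 522.87486216, 618.45066138]), 'rotation': array([ 0.84791765, -0.01226832, -2.82852189])}
{'fx': 305.68762711514705, 'fy': 305.68762711514705, 'cx': 253.99842118679484, 'cy': 186.7755261978439, 'dist': array([-0.05306862,  0.        ,  0.        ,  0.        ,  0.        ]), 'mount': array([[-5.46595001e-04,  2.47892463e-01, -9.68787401e-01,
        -1.35461868e+02],
       [ 9.94048882e-05,  9.68787554e-01,  2.47892446e-01,
         6.76606156e+01],
       [ 9.99999846e-01,  3.91945686e-05, -5.54176157e-04,
        -4.92814615e-01],
       [ 0.00000000e+00,  0.00000000e+00,  0.00000000e+00,
         1.00000000e+00]])}
{'time': 0.1, 'joint_positions': array([-1.26997409e+00,  3.42648469e-01,  1.52491832e+00,  1.58703539e-05,
        1.27541059e+00, -1.46013959e-01]), 'dq': array([-0.00069075, -0.00159539, -0.00374868, -0.00039645,  0.00032995,
       -0.00134953]), 'tau': array([ 1.45068796e-03, -4.32002378e+01, -2.44695336e+01,  7.18148053e-02,
        5.26445266e-02, -4.82162329e-05]), 'tool_pos': array([ 226.77750015, -473.12349315,  248.11792847]), 'tcp_rot': array([2.98461907, 1.56941152, 1.86065431]), 'contact_force': array([ 0.3552083 ,  1.0713632 , -0.47109181]), 'moment': array([0.06087782, 0.02323485, 0.04866655]), 'grip_width': 92.11617911759691}
```

View pics/top0.png

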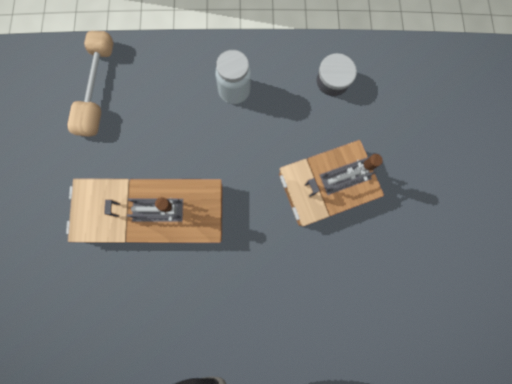

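View pics/side0.png

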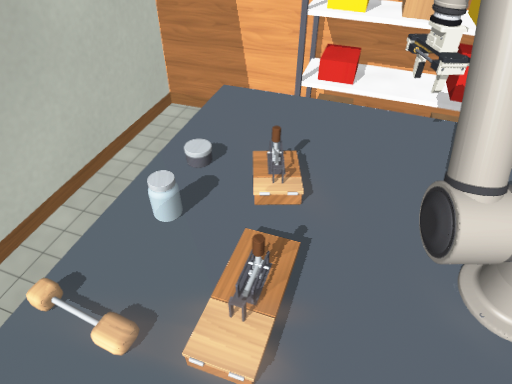

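The top view shows the long box at px (68–222, 179–243), lid to the left (world +y), and its knob at about (163,205). The short box is at (330,182) with its knob at (374,161). In the side view the long box's knob is at about (259,246).

```bash
cat > h.py <<'E'
import numpy as np, cv2
from scipy.spatial.transform import Rotation as R
from plant import readout, imaging
def cam(n,obs=None):
    c=imaging.get_calibration(n); K=np.array([[c['fx'],0,c['cx']],[0,c['fy'],c['cy']],[0,0,1]])
    if n=='wrist':
        T=np.eye(4);T[:3,:3]=R.from_euler('xyz',obs['tcp_rot']).as_matrix();T[:3,3]=obs['tool_pos'];M=T@c['mount'];Rm,p=M[:3,:3],M[:3,3]
    else: Rm,p=R.from_euler('xyz',c['rotation']).as_matrix(),c['position']
    return K,c['dist'],Rm,p
def rays(C,uv):
    K,d,Rm,p=C
    q=cv2.undistortPoints(np.array(uv,float).reshape(-1,1,2),K,d)[:,0]
    return p,np.c_[q[:,0],-q[:,1],-np.ones(len(q))]@Rm.T
def plane(C,uv,z):
    p,d=rays(C,uv); return p+d*((z-p[2])/d[:,2])[:,None]
def tri(C1,u1,C2,u2):
    p,d=rays(C1,[u1]);q,e=rays(C2,[u2]);d=d[0]/np.linalg.norm(d[0]);e=e[0]/np.linalg.norm(e[0])
    s=np.linalg.lstsq(np.c_[d,-e],q-p,rcond=None)[0];a=p+s[0]*d;b=q+s[1]*e
    return (a+b)/2,np.linalg.norm(a-b)
def proj(C,P):
    K,d,Rm,p=C; X=(np.atleast_2d(P)-p)@Rm; X=X*[1,-1,-1]
    return cv2.projectPoints(X,np.zeros(3),np.zeros(3),K,d)[0][:,0]
E
python3 - <<'E'
from h import *
T,S=cam('top'),cam('side')
def comps(f,lo,hi,mn):
    h=cv2.cvtColor(cv2.imread(f),cv2.COLOR_BGR2HSV);m=cv2.inRange(h,lo,hi)
    return m,[c for c in cv2.findContours(m,0,2)[0] if cv2.contourArea(c)>mn]
for f,C in(("pics/top0.png",T),("pics/side0.png",S)):
    m,cs=comps(f,(5,60,90),(25,255,255),1500)
    for c in cs:
        print(f,'box',cv2.contourArea(c),np.round(cv2.minAreaRect(c)[0]),np.round(cv2.boxPoints(cv2.minAreaRect(c)),1).tolist(),np.round(plane(C,cv2.boxPoints(cv2.minAreaRect(c)),45),1).tolist())
    m,cs=comps(f,(0,90,20),(14,255,105),25)
    for c in cs: print(f,'knob',cv2.contourArea(c),cv2.boundingRect(c),np.round(c[:,0].mean(0),1))
im=cv2.imread("pics/top0.png")[160:260,50:240];cv2.imwrite("pics/topz.png",cv2.resize(im,None,fx=4,fy=4,interpolation=2))
im=cv2.imread("pics/side0.png")[220:384,170:320];cv2.imwrite("pics/sidez.png",cv2.resize(im,None,fx=3.6,fy=3.6,interpolation=2))
E
```

```text
pics/top0.png box 9412.5 [145. 210.] [[69.0, 179.0], [221.0, 179.0], [221.0, 242.0], [69.0, 242.0]] [[579.9, 332.1, 45.0], [575.7, 23.9, 45.0], [449.7, 24.2, 45.0], [453.4, 323.2, 45.0]]
pics/top0.png box 4163.0 [331. 182.] [[276.8999938964844, 168.89999389648438], [362.3999938964844, 137.10000610351562], [384.1000061035156, 195.6999969482422], [298.70001220703125, 227.5]] [[595.3, -89.7, 45.0], [661.9, -271.5, 45.0], [536.9, -307.5, 45.0], [475.7, -129.5, 45.0]]
pics/top0.png knob 36.0 (161, 200, 10, 11) [166.6 204.6]
pics/top0.png knob 66.5 (364, 158, 18, 13) [370.6 164.7]
pics/side0.png box 10137.5 [241. 303.] [[178.39999389648438, 362.0], [231.10000610351562, 216.89999389648438], [304.29998779296875, 243.5], [251.5, 388.6000061035156]] [[578.3, 338.7, 45.0], [617.0, 3.1, 45.0], [439.8, 27.7, 45.0], [452.9, 339.6, 45.0]]
pics/side0.png box 2061.0 [278. 177.] [[253.0, 150.0], [303.0, 150.0], [303.0, 204.0], [253.0, 204.0]] [[655.9, -269.3, 45.0], [519.0, -316.6, 45.0], [469.4, -92.6, 45.0], [583.2, -54.2, 45.0]]
pics/side0.png box 3528.5 [377.  44.] [[313.3999938964844, 58.0], [319.1000061035156, 14.5], [441.6000061035156, 30.700000762939453], [435.8999938964844, 74.0999984741211]] [[632.8, -1055.3, 45.0], [744.5, -1819.8, 45.0], [15.4, -1792.3, 45.0], [99.7, -1073.8, 45.0]]
pics/side0.png box 15458.5 [132. 100.] [[-75.0999984741211, 132.3000030517578], [264.70001220703125, -63.099998474121094], [339.8999938964844, 67.5999984741211], [0.0, 263.0]] [[1732.3, -29.4, 45.0], [2777.3, -7241.8, 45.0], [503.0, -984.1, 45.0], [1023.3, 284.7, 45.0]]
pics/side0.png knob 87.0 (255, 235, 10, 21) [261.2 244.1]
pics/side0.png knob 94.5 (0, 198, 51, 48) [ 23.6 224.3]
pics/side0.png knob 47.5 (66, 153, 36, 31) [ 82.2 171.2]
pics/side0.png knob 28.5 (117, 117, 26, 23) [129.  129.7]
```

View pics/topz.png

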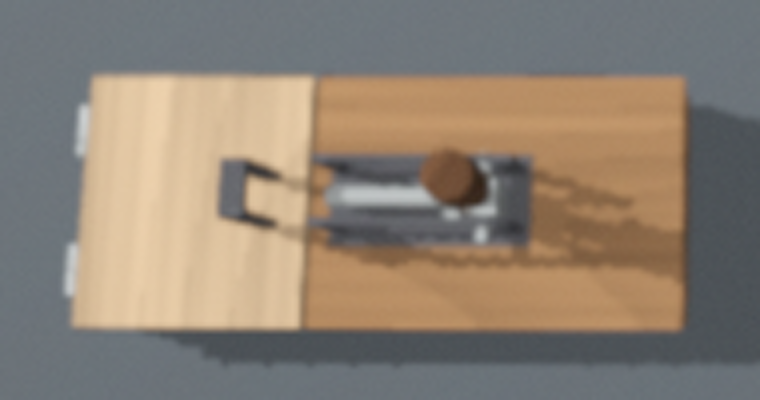

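View pics/sidez.png

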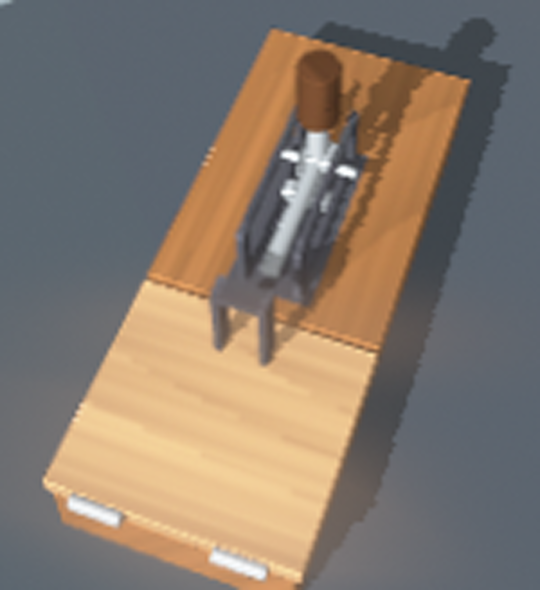

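Corners and knob top are clear in both zooms. In topz the corners are (93,75), (686,75), (684,330), (72,328) and the knob top is at (449,173). In sidez the corners are (275,28), (468,79), (302,583), (45,483) and the knob top is at (321,66).

```bash
python3 - <<'E'
from h import *
T,S=cam('top'),cam('side')
t=np.array([(93,75),(686,75),(684,330),(72,328)])/4+[50,160]-.4
s=np.array([(275,28),(468,79),(302,583),(45,483)])/3.6+[170,220]-.4
P=plane(T,t,45);print(P.round(1)); Q=plane(S,s,45);print(Q.round(1))
for A,o in((P,(0,1,2,3)),(Q,(3,0,1,2))):
    a,b,c,d=A[list(o)][:,:2] # +y+x, -y+x, -y-x, +y-x
    y=(a-b)+(d-c); print('centre',(a+b+c+d)/4,'len',np.linalg.norm(a-b),np.linalg.norm(d-c),'w',np.linalg.norm(a-d),np.linalg.norm(b-c),'yaw of y axis',np.arctan2(y[1],y[0]), 'via short', np.arctan2(*( ((a-d)+(b-c))*[-1,1])[[0,1]]))
kt=np.array([449,173])/4+[50,160]-.4; ks=np.array([321,66])/3.6+[170,220]-.4
print(plane(T,[kt],137),plane(S,[ks],137),tri(T,kt,S,ks))
E
```

```text
[[581.2 324.2  45. ]
 [577.   23.7  45. ]
 [449.6  25.   45. ]
 [454.2 326.   45. ]]
[[573.7  22.9  45. ]
 [450.6  25.4  45. ]
 [453.3 328.6  45. ]
 [578.8 324.3  45. ]]
centre [515.48411658 174.74625915] len 300.53233555367984 301.0684285635466 w 127.00994751819528 127.48035184723577 yaw of y axis 1.5562424071852452 via short -1.5828541755947703
centre [514.09825107 175.31636392] len 301.43663535857564 303.24388415326484 w 125.50599553609091 123.14870349079531 yaw of y axis 1.5579576888322522 via short -1.5977184258444312
[[515.29557917 119.87274492 137.        ]] [[513.31527501 120.36540833 137.        ]] (array([514.42585282, 119.86901073, 136.44855299]), np.float64(1.8911013192993948))
```

```bash
cat >> h.py <<'E'
YAW=-0.014
def goal(sgn=1):
    z=sgn*np.array([np.cos(YAW),np.sin(YAW),0]);x=np.array([0,0,-1.]);return np.c_[x,np.cross(z,x),z]
def delta(target,sgn=1):
    o=readout.get_obs();A=R.from_euler('xyz',o['tcp_rot']);G=R.from_matrix(goal(sgn))
    print('t',round(o['time'],2),'pos',o['tool_pos'].round(1),'q',o['joint_positions'].round(2),'F',o['contact_force'].round(1),'grip',o['grip_width'].round(1))
    print('rotvec',(A.inv()*G).as_rotvec().round(3),'shift cm cur axes',(A.inv().apply(np.array(target)-o['tool_pos'])/10).round(2),'shift goal axes',(G.inv().apply(np.array(target)-o['tool_pos'])/10).round(2))
    return A
E
python3 - <<'E'
from h import *
for s in(1,-1): print(delta((514.4,120,200),s).as_matrix().round(3))
E
```

```text
Traceback (most recent call last):
  File "h.py", line 28, in delta
    print('t',round(o['time'],2),'pos',o['tool_pos'].round(1),'q',o['joint_positions'].round(2),'F',o['contact_force'].round(1),'grip',o['grip_width'].round(1))
                                                                                                                                       ^^^^^^^^^^^^^^^^^^^^^
AttributeError: 'float' object has no attribute 'round'
```

```bash
sed -i "s/o\['grip_width'\].round(1)/round(o['grip_width'],1)/" h.py
python3 - <<'E'
from h import *
for s in(1,-1): print(delta((514.4,120,200),s).as_matrix().round(3))
E
```

```text
t 0.1 pos [ 226.8 -473.1  248.1] q [-1.27  0.34  1.52  0.    1.28 -0.15] F [ 0.4  1.1 -0.5] grip 92.1
rotvec [-1.11e+00 -1.00e-03 -1.00e-03] shift cm cur axes [  4.88  51.57 -41.05] shift goal axes [ 4.81 59.71 27.93]
[[-0.     0.902  0.432]
 [ 0.001  0.432 -0.902]
 [-1.     0.    -0.001]]
t 0.1 pos [ 226.8 -473.1  248.1] q [-1.27  0.34  1.52  0.    1.28 -0.15] F [ 0.4  1.1 -0.5] grip 92.1
rotvec [ 2.032e+00 -1.000e-03  1.000e-03] shift cm cur axes [  4.88  51.57 -41.05] shift goal axes [  4.81 -59.71 -27.93]
[[-0.     0.902  0.432]
 [ 0.001  0.432 -0.902]
 [-1.     0.    -0.001]]
```

arm_command(
  plan=[
    {"wx": -0.139,"jaw": 1},
    {"wx": -0.139,"jaw": 1},
    {"wx": -0.139,"jaw": 1},
    {"wx": -0.139,"jaw": 1},
    {"wx": -0.139,"jaw": 1},
    {"wx": -0.139,"jaw": 1},
    {"wx": -0.139,"jaw": 1},
    {"wx": -0.139,"jaw": 1},
    {"jaw": 1},
  ],
)

```text
invalid input at $.plan[0]: expected keys tx, ty, tz, wx, wy, wz, jaw
```

arm_command(
  plan=[
    {"tx": 0.3,"ty": 3,"tz": 1.4,"jaw": 1},
    {"tx": 0.3,"ty": 3,"tz": 1.4,"jaw": 1},
    {"tx": 0.3,"ty": 3,"tz": 1.4,"jaw": 1},
    {"tx": 0.3,"ty": 3,"tz": 1.4,"jaw": 1},
    {"tx": 0.3,"ty": 3,"tz": 1.4,"jaw": 1},
    {"tx": 0.3,"ty": 3,"tz": 1.4,"jaw": 1},
    {"tx": 0.3,"ty": 3,"tz": 1.4,"jaw": 1},
    {"tx": 0.3,"ty": 3,"tz": 1.4,"jaw": 1},
    {"tx": 0.3,"ty": 3,"tz": 1.4,"jaw": 1},
    {"tx": 0.3,"ty": 3,"tz": 1.4,"jaw": 1},
    {"ty": 3,"tz": 1.4,"jaw": 1},
    {"ty": 3,"tz": 1.4,"jaw": 1},
    {"ty": 3,"tz": 1.4,"jaw": 1},
    {"ty": 3,"tz": 1.4,"jaw": 1},
    {"ty": 3,"tz": 1.4,"jaw": 1},
    {"ty": 3,"tz": 1.4,"jaw": 1},
    {"ty": 3,"tz": 1.4,"jaw": 1},
    {"ty": 3,"tz": 1.4,"jaw": 1},
    {"ty": 3,"tz": 1.4,"jaw": 1},
    {"jaw": 1},
  ],
)

```text
invalid input at $.plan[0]: expected keys tx, ty, tz, wx, wy, wz, jaw
```

```bash
python3 - <<'E'
from h import *
delta((514.4,120,200))
o=readout.get_obs();im=imaging.capture('wrist');cv2.imwrite('pics/w1.png',im)
print(proj(cam('wrist',o),[[514.4,120,137],[514.4,120,97]]))
E
```

```text
t 0.1 pos [ 226.8 -473.1  248.1] q [-1.27  0.34  1.52  0.    1.28 -0.15] F [ 0.4  1.1 -0.5] grip 92.1
rotvec [-1.11e+00 -1.00e-03 -1.00e-03] shift cm cur axes [  4.88  51.57 -41.05] shift goal axes [ 4.81 59.71 27.93]
[[580.32006711 580.92807628]
 [108.00676036   6.89555503]]
```

View pics/w1.png

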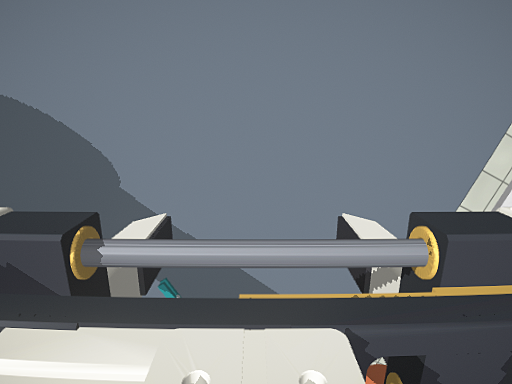

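Both moves were refused because every row needs all seven keys. The wrist picture shows only bare bench and the open fingers (pads near (135,250) and (370,250)). I'll resend the moves.

arm_command(
  plan=[
    {"tx": 0,"ty": 0,"tz": 0,"wx": -0.139,"wy": 0,"wz": 0,"jaw": 1},
    {"tx": 0,"ty": 0,"tz": 0,"wx": -0.139,"wy": 0,"wz": 0,"jaw": 1},
    {"tx": 0,"ty": 0,"tz": 0,"wx": -0.139,"wy": 0,"wz": 0,"jaw": 1},
    {"tx": 0,"ty": 0,"tz": 0,"wx": -0.139,"wy": 0,"wz": 0,"jaw": 1},
    {"tx": 0,"ty": 0,"tz": 0,"wx": -0.139,"wy": 0,"wz": 0,"jaw": 1},
    {"tx": 0,"ty": 0,"tz": 0,"wx": -0.139,"wy": 0,"wz": 0,"jaw": 1},
    {"tx": 0,"ty": 0,"tz": 0,"wx": -0.139,"wy": 0,"wz": 0,"jaw": 1},
    {"tx": 0,"ty": 0,"tz": 0,"wx": -0.139,"wy": 0,"wz": 0,"jaw": 1},
    {"tx": 0,"ty": 0,"tz": 0,"wx": 0,"wy": 0,"wz": 0,"jaw": 1},
  ],
)

```text
time: 1.05
tool_pos: [226.8, -473.3, 248.5]
tcp_rot: [1.915, 1.57, 1.905]
contact_force: [-0.2, -0.3, 0.4]
grip_width: 91.7
```

arm_command(
  plan=[
    {"tx": 0.3,"ty": 3,"tz": 1.4,"wx": 0,"wy": 0,"wz": 0,"jaw": 1},
    {"tx": 0.3,"ty": 3,"tz": 1.4,"wx": 0,"wy": 0,"wz": 0,"jaw": 1},
    {"tx": 0.3,"ty": 3,"tz": 1.4,"wx": 0,"wy": 0,"wz": 0,"jaw": 1},
    {"tx": 0.3,"ty": 3,"tz": 1.4,"wx": 0,"wy": 0,"wz": 0,"jaw": 1},
    {"tx": 0.3,"ty": 3,"tz": 1.4,"wx": 0,"wy": 0,"wz": 0,"jaw": 1},
    {"tx": 0.3,"ty": 3,"tz": 1.4,"wx": 0,"wy": 0,"wz": 0,"jaw": 1},
    {"tx": 0.3,"ty": 3,"tz": 1.4,"wx": 0,"wy": 0,"wz": 0,"jaw": 1},
    {"tx": 0.3,"ty": 3,"tz": 1.4,"wx": 0,"wy": 0,"wz": 0,"jaw": 1},
    {"tx": 0.3,"ty": 3,"tz": 1.4,"wx": 0,"wy": 0,"wz": 0,"jaw": 1},
    {"tx": 0,"ty": 3,"tz": 1.4,"wx": 0,"wy": 0,"wz": 0,"jaw": 1},
    {"tx": 0,"ty": 3,"tz": 1.4,"wx": 0,"wy": 0,"wz": 0,"jaw": 1},
    {"tx": 0,"ty": 3,"tz": 1.4,"wx": 0,"wy": 0,"wz": 0,"jaw": 1},
    {"tx": 0,"ty": 3,"tz": 1.4,"wx": 0,"wy": 0,"wz": 0,"jaw": 1},
    {"tx": 0,"ty": 3,"tz": 1.4,"wx": 0,"wy": 0,"wz": 0,"jaw": 1},
    {"tx": 0,"ty": 3,"tz": 1.4,"wx": 0,"wy": 0,"wz": 0,"jaw": 1},
    {"tx": 0,"ty": 3,"tz": 1.4,"wx": 0,"wy": 0,"wz": 0,"jaw": 1},
    {"tx": 0,"ty": 3,"tz": 1.4,"wx": 0,"wy": 0,"wz": 0,"jaw": 1},
    {"tx": 0,"ty": 3,"tz": 1.4,"wx": 0,"wy": 0,"wz": 0,"jaw": 1},
    {"tx": 0,"ty": 0,"tz": 0,"wx": 0,"wy": 0,"wz": 0,"jaw": 1},
  ],
)

```text
time: 2.95
tool_pos: [486.3, 66.3, 221.5]
tcp_rot: [1.002, 1.57, 0.99]
contact_force: [0.2, -1.3, 0.3]
grip_width: 92.1
```

```bash
python3 - <<'E'
from h import *
delta((514.4,120,200))
o=readout.get_obs();im=imaging.capture('wrist');cv2.imwrite('pics/w2.png',im)
print(proj(cam('wrist',o),[[514.4,120,137],[514.4,120,97]]))
E
```

```text
t 2.95 pos [486.3  66.3 221.5] q [-0.02  0.3   1.66  0.    1.18 -0.01] F [ 0.2 -1.3  0.3] grip 92.1
rotvec [ 0.002  0.001 -0.001] shift cm cur axes [2.15 5.4  2.74] shift goal axes [2.15 5.41 2.73]
[[291.07064838 128.09563206]
 [285.39294394 125.17418607]]
```

View pics/w2.png

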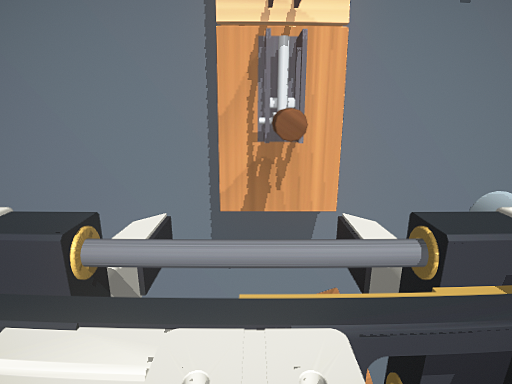

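In the wrist view the knob is at (290,123), against (291,128) predicted, so x agrees and y may be 1–3 mm further. I'll aim for y≈121, move over the knob, then go straight down to tool z≈122.

arm_command(
  plan=[
    {"tx": 0,"ty": 1.85,"tz": 0.93,"wx": 0,"wy": 0,"wz": 0,"jaw": 1},
    {"tx": 0,"ty": 1.85,"tz": 0.93,"wx": 0,"wy": 0,"wz": 0,"jaw": 1},
    {"tx": 0,"ty": 1.85,"tz": 0.93,"wx": 0,"wy": 0,"wz": 0,"jaw": 1},
    {"tx": 0,"ty": 0,"tz": 0,"wx": 0,"wy": 0,"wz": 0,"jaw": 1},
    {"tx": 2,"ty": 0,"tz": 0,"wx": 0,"wy": 0,"wz": 0,"jaw": 1},
    {"tx": 2,"ty": 0,"tz": 0,"wx": 0,"wy": 0,"wz": 0,"jaw": 1},
    {"tx": 2,"ty": 0,"tz": 0,"wx": 0,"wy": 0,"wz": 0,"jaw": 1},
    {"tx": 2,"ty": 0,"tz": 0,"wx": 0,"wy": 0,"wz": 0,"jaw": 1},
    {"tx": 1,"ty": 0,"tz": 0,"wx": 0,"wy": 0,"wz": 0,"jaw": 1},
    {"tx": 0.9,"ty": 0,"tz": 0,"wx": 0,"wy": 0,"wz": 0,"jaw": 1},
    {"tx": 0,"ty": 0,"tz": 0,"wx": 0,"wy": 0,"wz": 0,"jaw": 1},
  ],
)

```text
time: 4.1
tool_pos: [513.4, 118.0, 122.1]
tcp_rot: [-2.896, 1.569, -2.909]
contact_force: [-0.5, -0.2, -0.0]
grip_width: 91.9
```

```bash
python3 - <<'E'
from h import *
delta((514.4,121,122))
a=imaging.capture('wrist');b=imaging.capture('side')
cv2.imwrite('pics/w3.png',a);cv2.imwrite('pics/s3.png',cv2.resize(b[180:384,130:400],None,fx=2.9,fy=2.9))
E
```

```text
t 4.1 pos [513.4 118.  122.1] q [ 0.08  0.48  1.69 -0.    0.97  0.09] F [-0.5 -0.2 -0. ] grip 91.9
rotvec [ 0.001 -0.002  0.   ] shift cm cur axes [0.01 0.3  0.1 ] shift goal axes [0.01 0.3  0.1 ]
```

View pics/w3.png

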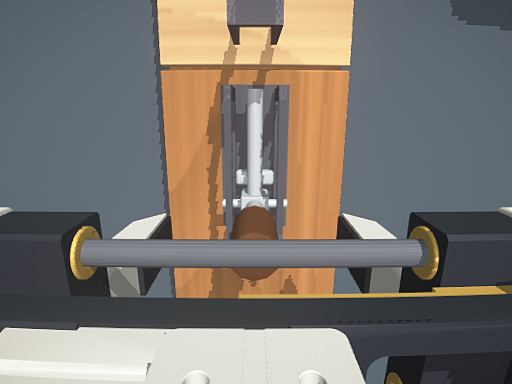

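View pics/s3.png

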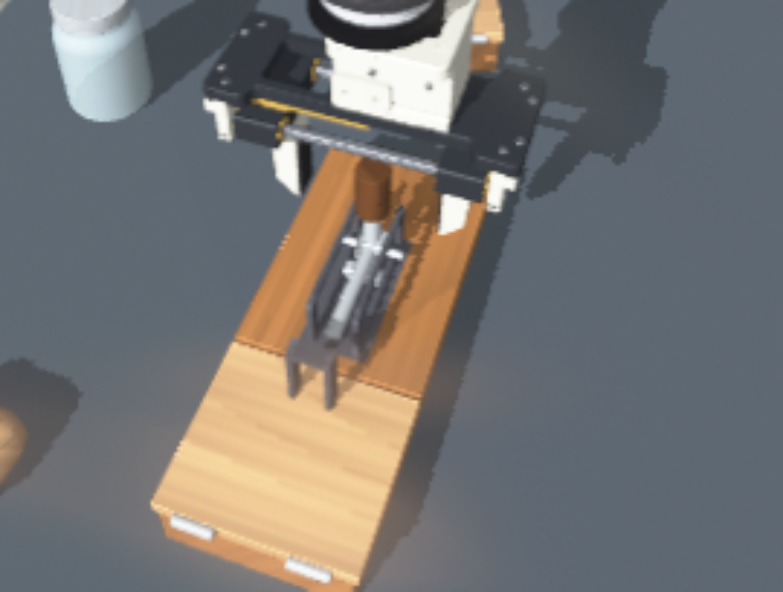

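The knob at (256,240) sits midway between the jaws in the wrist view, and the side view agrees. I'll nudge +3 mm along y, close, and lift 15 mm.

arm_command(
  plan=[
    {"tx": 0,"ty": 0.3,"tz": 0.05,"wx": 0,"wy": 0,"wz": 0,"jaw": 1},
    {"tx": 0,"ty": 0,"tz": 0,"wx": 0,"wy": 0,"wz": 0,"jaw": -1},
    {"tx": 0,"ty": 0,"tz": 0,"wx": 0,"wy": 0,"wz": 0,"jaw": -1},
    {"tx": 0,"ty": 0,"tz": 0,"wx": 0,"wy": 0,"wz": 0,"jaw": -1},
    {"tx": 0,"ty": 0,"tz": 0,"wx": 0,"wy": 0,"wz": 0,"jaw": -1},
    {"tx": 0,"ty": 0,"tz": 0,"wx": 0,"wy": 0,"wz": 0,"jaw": -1},
    {"tx": 0,"ty": 0,"tz": 0,"wx": 0,"wy": 0,"wz": 0,"jaw": -1},
    {"tx": 0,"ty": 0,"tz": 0,"wx": 0,"wy": 0,"wz": 0,"jaw": -1},
    {"tx": 0,"ty": 0,"tz": 0,"wx": 0,"wy": 0,"wz": 0,"jaw": -1},
    {"tx": 0,"ty": 0,"tz": 0,"wx": 0,"wy": 0,"wz": 0,"jaw": -1},
  ],
)

```text
time: 5.2
tool_pos: [514.0, 121.6, 122.6]
tcp_rot: [-3.023, 1.57, -3.035]
contact_force: [-12.3, 0.0, 5.2]
grip_width: 24.7
```

arm_command(
  plan=[
    {"tx": -0.3,"ty": 0,"tz": 0,"wx": 0,"wy": 0,"wz": 0,"jaw": -1},
    {"tx": -0.3,"ty": 0,"tz": 0,"wx": 0,"wy": 0,"wz": 0,"jaw": -1},
    {"tx": -0.3,"ty": 0,"tz": 0,"wx": 0,"wy": 0,"wz": 0,"jaw": -1},
    {"tx": -0.3,"ty": 0,"tz": 0,"wx": 0,"wy": 0,"wz": 0,"jaw": -1},
    {"tx": -0.3,"ty": 0,"tz": 0,"wx": 0,"wy": 0,"wz": 0,"jaw": -1},
    {"tx": 0,"ty": 0,"tz": 0,"wx": 0,"wy": 0,"wz": 0,"jaw": -1},
  ],
)

```text
time: 5.8
tool_pos: [513.5, 121.6, 137.9]
tcp_rot: [-3.001, 1.569, -3.013]
contact_force: [-5.6, -0.6, -1.4]
grip_width: 23.3
```

```bash
python3 - <<'E'
from h import *
delta((514.4,121,137))
a=imaging.capture('wrist');b=imaging.capture('side')
cv2.imwrite('pics/w4.png',a);cv2.imwrite('pics/s4.png',cv2.resize(b[180:384,130:400],None,fx=2.9,fy=2.9))
E
```

```text
t 5.8 pos [513.5 121.6 137.9] q [ 0.09  0.46  1.67 -0.    1.01  0.1 ] F [-5.6 -0.6 -1.4] grip 23.3
rotvec [ 0.002 -0.002  0.   ] shift cm cur axes [ 0.09 -0.06  0.09] shift goal axes [ 0.09 -0.06  0.09]
```

View pics/s4.png

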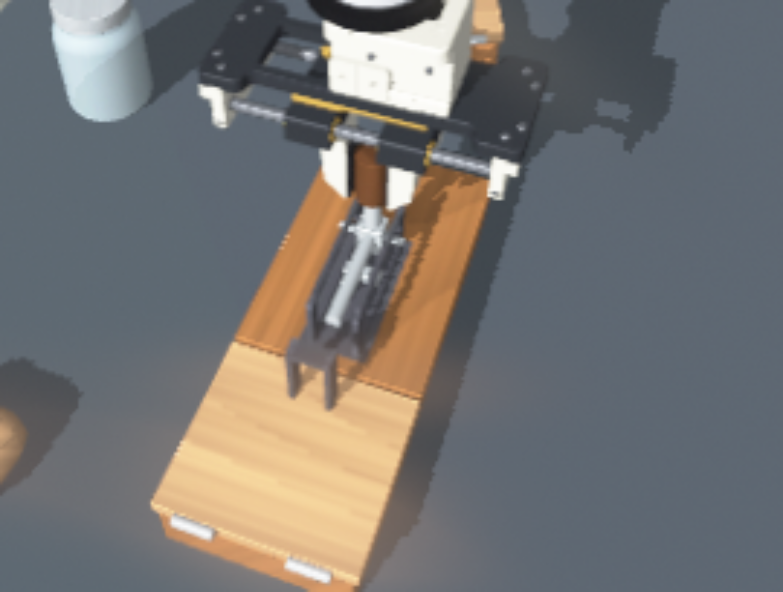

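The bolt is raised: the stem is visibly longer above the track, with the knob held at about (370,175). Next I'll slide it along +y.

arm_command(
  plan=[
    {"tx": 0,"ty": 0.6,"tz": -0.1,"wx": 0,"wy": 0,"wz": 0,"jaw": -1},
    {"tx": 0,"ty": 0.6,"tz": 0,"wx": 0,"wy": 0,"wz": 0,"jaw": -1},
    {"tx": 0,"ty": 0.6,"tz": 0,"wx": 0,"wy": 0,"wz": 0,"jaw": -1},
    {"tx": 0,"ty": 0.6,"tz": 0,"wx": 0,"wy": 0,"wz": 0,"jaw": -1},
    {"tx": 0,"ty": 0.6,"tz": 0,"wx": 0,"wy": 0,"wz": 0,"jaw": -1},
    {"tx": 0,"ty": 0.6,"tz": 0,"wx": 0,"wy": 0,"wz": 0,"jaw": -1},
    {"tx": 0,"ty": 0.6,"tz": 0,"wx": 0,"wy": 0,"wz": 0,"jaw": -1},
    {"tx": 0,"ty": 0.6,"tz": 0,"wx": 0,"wy": 0,"wz": 0,"jaw": -1},
    {"tx": 0,"ty": 0.6,"tz": 0,"wx": 0,"wy": 0,"wz": 0,"jaw": -1},
    {"tx": 0,"ty": 0.6,"tz": 0,"wx": 0,"wy": 0,"wz": 0,"jaw": -1},
    {"tx": 0,"ty": 0,"tz": 0,"wx": 0,"wy": 0,"wz": 0,"jaw": -1},
  ],
)

```text
time: 7.0
tool_pos: [514.4, 182.6, 137.8]
tcp_rot: [0.575, 1.57, 0.563]
contact_force: [-1.2, 0.4, -1.6]
grip_width: 23.3
```

```bash
python3 - <<'E'
from h import *
delta((515.3,186,122))
b=imaging.capture('side')
cv2.imwrite('pics/s5.png',cv2.resize(b[180:384,130:400],None,fx=2.9,fy=2.9))
E
```

```text
t 7.0 pos [514.4 182.6 137.8] q [0.2  0.49 1.62 0.   1.03 0.21] F [-1.2  0.4 -1.6] grip 23.3
rotvec [ 0.003  0.001 -0.001] shift cm cur axes [1.58 0.34 0.08] shift goal axes [1.58 0.35 0.08]
```

View pics/s5.png

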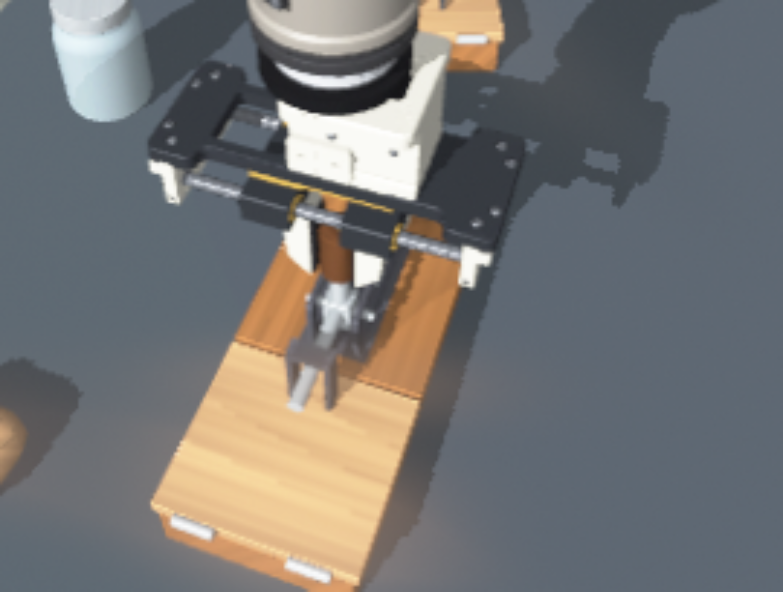

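The bolt is through the staple (its tip is at (297,403)) after 61 mm of travel. I'll feel for the stop in small steps.

arm_command(
  plan=[
    {"tx": 0,"ty": 0.2,"tz": 0,"wx": 0,"wy": 0,"wz": 0,"jaw": -1},
    {"tx": 0,"ty": 0.1,"tz": 0,"wx": 0,"wy": 0,"wz": 0,"jaw": -1},
    {"tx": 0,"ty": 0,"tz": 0,"wx": 0,"wy": 0,"wz": 0,"jaw": -1},
  ],
)

```text
time: 7.35
tool_pos: [514.5, 184.6, 137.8]
tcp_rot: [0.132, 1.57, 0.12]
contact_force: [0.4, 0.5, -1.4]
grip_width: 23.4
```

arm_command(
  plan=[
    {"tx": 0,"ty": 0.2,"tz": 0,"wx": 0,"wy": 0,"wz": 0,"jaw": -1},
    {"tx": 0,"ty": 0,"tz": 0,"wx": 0,"wy": 0,"wz": 0,"jaw": -1},
    {"tx": 0,"ty": 0,"tz": 0,"wx": 0,"wy": 0,"wz": 0,"jaw": -1},
  ],
)

```text
time: 7.65
tool_pos: [514.4, 185.7, 137.7]
tcp_rot: [-1.412, 1.569, -1.424]
contact_force: [1.0, -4.8, -1.2]
grip_width: 23.6
```

Force along y is now −5 N, so the bolt is at the home stop. I'll lower it by 15 mm.

arm_command(
  plan=[
    {"tx": 0.3,"ty": -0.1,"tz": 0,"wx": 0,"wy": 0,"wz": 0,"jaw": -1},
    {"tx": 0.3,"ty": 0,"tz": 0,"wx": 0,"wy": 0,"wz": 0,"jaw": -1},
    {"tx": 0.3,"ty": 0,"tz": 0,"wx": 0,"wy": 0,"wz": 0,"jaw": -1},
    {"tx": 0.3,"ty": 0,"tz": 0,"wx": 0,"wy": 0,"wz": 0,"jaw": -1},
    {"tx": 0.2,"ty": 0,"tz": 0,"wx": 0,"wy": 0,"wz": 0,"jaw": -1},
    {"tx": 0.1,"ty": 0,"tz": 0,"wx": 0,"wy": 0,"wz": 0,"jaw": -1},
    {"tx": 0,"ty": 0,"tz": 0,"wx": 0,"wy": 0,"wz": 0,"jaw": -1},
  ],
)

```text
time: 8.35
tool_pos: [514.4, 185.6, 122.7]
tcp_rot: [-0.318, 1.57, -0.33]
contact_force: [2.3, -2.3, -2.3]
grip_width: 23.7
```

Down. I'll open the jaws, then rise straight up.

arm_command(
  plan=[
    {"tx": 0,"ty": 0,"tz": 0,"wx": 0,"wy": 0,"wz": 0,"jaw": 1},
    {"tx": 0,"ty": 0,"tz": 0,"wx": 0,"wy": 0,"wz": 0,"jaw": 1},
    {"tx": 0,"ty": 0,"tz": 0,"wx": 0,"wy": 0,"wz": 0,"jaw": 1},
    {"tx": 0,"ty": 0,"tz": 0,"wx": 0,"wy": 0,"wz": 0,"jaw": 1},
    {"tx": 0,"ty": 0,"tz": 0,"wx": 0,"wy": 0,"wz": 0,"jaw": 1},
    {"tx": 0,"ty": 0,"tz": 0,"wx": 0,"wy": 0,"wz": 0,"jaw": 1},
    {"tx": 0,"ty": 0,"tz": 0,"wx": 0,"wy": 0,"wz": 0,"jaw": 1},
    {"tx": 0,"ty": 0,"tz": 0,"wx": 0,"wy": 0,"wz": 0,"jaw": 1},
  ],
)

```text
time: 9.15
tool_pos: [514.2, 185.6, 122.7]
tcp_rot: [-1.016, 1.571, -1.028]
contact_force: [0.3, -0.2, 0.6]
grip_width: 83.1
```

arm_command(
  plan=[
    {"tx": -2,"ty": 0,"tz": 0,"wx": 0,"wy": 0,"wz": 0,"jaw": 1},
    {"tx": -2,"ty": 0,"tz": 0,"wx": 0,"wy": 0,"wz": 0,"jaw": 1},
    {"tx": -2,"ty": 0,"tz": 0,"wx": 0,"wy": 0,"wz": 0,"jaw": 1},
    {"tx": -2,"ty": 0,"tz": 0,"wx": 0,"wy": 0,"wz": 0,"jaw": 1},
    {"tx": -2,"ty": 0,"tz": 0,"wx": 0,"wy": 0,"wz": 0,"jaw": 1},
    {"tx": 0,"ty": -3,"tz": -1,"wx": 0,"wy": 0,"wz": 0,"jaw": 1},
    {"tx": 0,"ty": -3,"tz": -1,"wx": 0,"wy": 0,"wz": 0,"jaw": 1},
    {"tx": 0,"ty": -3,"tz": -1,"wx": 0,"wy": 0,"wz": 0,"jaw": 1},
    {"tx": 0,"ty": -3,"tz": -1,"wx": 0,"wy": 0,"wz": 0,"jaw": 1},
    {"tx": 0,"ty": -3,"tz": -1,"wx": 0,"wy": 0,"wz": 0,"jaw": 1},
    {"tx": 0,"ty": 0,"tz": 0,"wx": 0,"wy": 0,"wz": 0,"jaw": 1},
    {"tx": 0,"ty": 0,"tz": 0,"wx": 0,"wy": 0,"wz": 0,"jaw": 1},
  ],
)

```text
time: 10.35
tool_pos: [462.5, 36.0, 223.0]
tcp_rot: [0.361, 1.57, 0.348]
contact_force: [0.9, 0.8, -0.2]
grip_width: 91.7
```

```bash
python3 - <<'E'
from h import *
delta((515.3,186,122))
o=readout.get_obs();a=imaging.capture('wrist');b=imaging.capture('side')
cv2.imwrite('pics/s6.png',cv2.resize(b[120:384,100:400],None,fx=2.2,fy=2.2)); cv2.imwrite('pics/w6.png',a)
W,S=cam('wrist',o),cam('side')
for z in(137,141,151): print(z,proj(W,[515,185,z]),proj(S,[515,185,z]))
E
```

```text
t 10.35 pos [462.5  36.  223. ] q [-0.09  0.25  1.73  0.    1.16 -0.07] F [ 0.9  0.8 -0.2] grip 91.7
rotvec [ 0.     0.001 -0.   ] shift cm cur axes [10.1  15.07  5.06] shift goal axes [10.1  15.08  5.07]
137 [[329.4276667  -19.32089741]] [[246.03586946 265.10359244]]
141 [[330.90726684 -21.79669905]] [[246.00516841 263.65775542]]
151 [[334.86676696 -28.41692287]] [[245.92730047 259.98306192]]
```

View pics/s6.png

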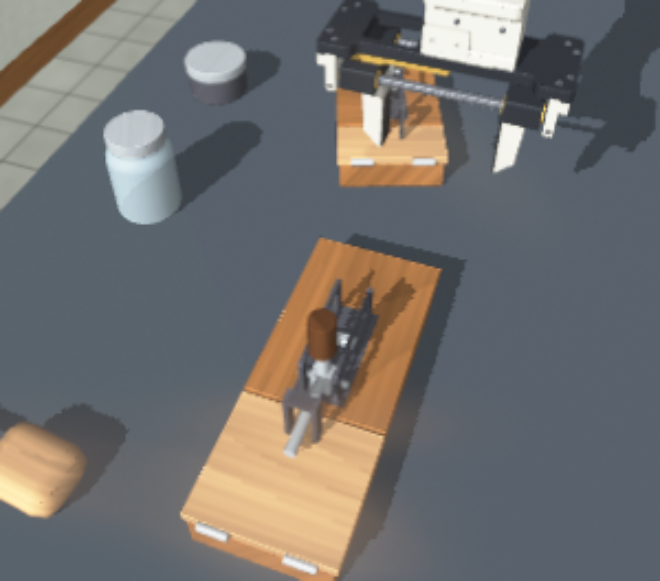

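View pics/w6.png

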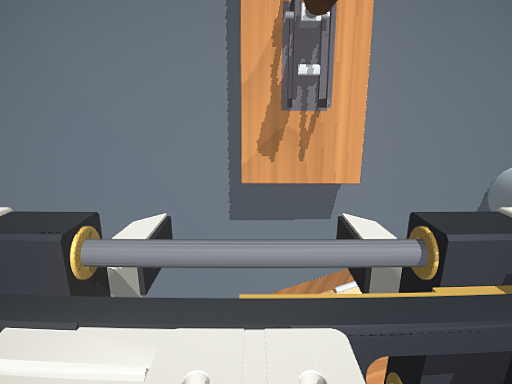

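In the side view the knob top is at about (246,265) px. That matches the prediction for home with the bolt down (246.0, 265.1); if it were still raised by 14 mm it would be near 260. The bolt passes through the staple, the gripper is clear, and the short box wasn't touched. I'm handing in.

```bash
python3 -c "
from plant import bot
print(bot.close_job())"
```

```text
the job is handed in; nothing more can be done
None
```

The long box's lid is bolted and the job is handed in. I gripped the knob and lifted it 15 mm over the bump. I then slid it about 64 mm until it met the home stop (−5 N along y), lowered it 15 mm, let go and backed away. That took about 10.5 s of the 32 s allowed.

**Last checks:**
- **Bolt position:** in the side view the knob top is at (246, 265) px, matching the prediction for home and down (246.0, 265.1). The bolt passes through the staple.
- **Contact:** the force reading is about 1 N, which is just noise, and the gripper is well clear.
- **Short box:** the arm never went near its bolt while low, but I did not re-measure its knob at the end.
- **Failed or disagreed:**
  - The first two move calls were refused because each row needs all seven keys; nothing moved.
  - The wrist view put the knob about 3 mm further along y than the fixed cameras did, so I aimed between the two.
  - The last wrist picture cut off the knob, so the final position rests on the side view and the arm's own readings.

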